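# Set an airing-box shutter wide: move its stay from the inner hole to the end hole

### The job

The little airing box's shutter stands ajar, held by its flat stay bar; set it wide. Lift the stay off its pin, lay it down along the top of the shutter on its rest and let go; then swing the shutter wide by its black knob, never by pulling or pushing it along with the stay; then take the stay up again and drop its end hole (the one next to the upturned tab) fully over the pin, so that the bar lies level. Leave the air cap on the box, the tin, the mixing cup and the brush where they are.

Things in the scene. Friction and masses are not known exactly. Their poses are not given: they have to be found in the camera images.
- airing_box: Fixed grey box, 120 (x) x 190 (y) x 105 mm high, open at its front, which faces its own -x; two tins stand inside. Origin: centre of its underside, z up. It stands at a different place and yaw each time, but always upright with its front roughly to world +y (the robot's left). Its top is flat at 105 mm; the steel pin stands on the top at own (-20, 20) mm and the air cap lies near its far corner, own (38, -72) mm.
- pin_tip (a point): Rounded tip of the upright steel pin, 137 mm above the worktop. The pin is 9 mm thick (a hole over it has 1.5 mm play all round); round its foot is a wider shoulder up to 121 mm height. The pin stands 8 mm proud of the top of the stay when the stay lies level on it, so a hole must be raised 14 mm or more to clear it.
- shutter_hinge (a point): Point on the shutter's vertical hinge axis at the height of the box's top (105 mm), box frame (-60, 80) mm. Its axes are the box's axes.
- shutter (a joint): Opening angle of the shutter in rad: 0 closed (shutter lying along the box's front, from the hinge toward the box's own -y), growing as its free edge swings out to the box's own -x (clockwise seen from above). It starts at 0.21, with the inner hole on the pin; the end hole fits over the pin at 1.04. The range is 0 to 1.75. The hinge is stiff (0.2 N m friction), so the shutter stays where it is left, but it can still be nudged a few mm by the held stay (about 3 N).
- shutter_knob (a point): Centre of the thick head of the black upright knob on the shutter's top edge, 165 mm from the hinge axis, at 140 mm height. Head 18 mm in diameter, 14 mm high under its rounded top at 148 mm; the neck below is 14 mm. Grip it from above. x axis: normal to the shutter (pointing to its inner side, toward the box); y axis: along the shutter toward the hinge.
- stay_pivot (a point): The stay's pivot on the shutter's top edge, 130 mm from the hinge axis, 126 mm high (mid-thickness of the stay). y axis: along the shutter toward the hinge.
- stay_swing (a joint): Turn of the stay about its vertical pivot, rad: 0 when it lies along the shutter's top edge pointing to the hinge, which is lying on its rest (a small ledge on the shutter under it); positive (clockwise seen from above) as its tab end swings toward the box's inside and pin. Starts near 0.575; at the goal about 0.5. Light friction (0.03 N m) keeps it where it is left. Range -0.25 to 1.3.
- stay_lift (a joint): Tilt of the stay about its pivot, rad: 0 level (the lowest; lying on its rest or fully down on the pin), positive with the tab end raised; up to 0.7. It falls back to level when let go, unless the bar sits on top of the pin (then about 0.09 at the end hole).
- stay: Flat steel bar, 22 mm wide, 6 mm thick, reaching from 12 mm behind its pivot to 184 mm beyond it, with three 12 mm holes in a row; about 0.1 kg. Origin: on the pivot at mid-thickness; x along the bar to the tab end, z up. When level its underside is 18 mm above the box's top.
- stay_tab (a point): Middle of the upturned tab at the bar's free end, 178 mm from the pivot, 15 mm above the bar's mid-thickness (141 mm high when level). The tab is 22 mm wide across the bar, 8 mm thick along it, its top 26 mm above mid-thickness: grip it from above across the bar (22 mm); it can tilt between the fingers as the bar lifts.
- hole_inner (a point): Centre of the hole nearest the pivot, 95 mm from it; at the start it is over the pin.
- hole_middle (a point): Centre of the middle hole, 123.5 mm from the pivot; not to be used.
- hole_end (a point): Centre of the end hole, next to the tab, 152 mm from the pivot (26 mm from the tab); to be dropped over the pin.
- air_cap: Loose bystander: spray-gun air cap, 34 mm across, 25 mm high, on top of the box. Origin at its underside.
- small_tin: Loose bystander: small lever-lid tin, 67 mm across, 79 mm high, on the worktop to the right of the box. Origin at its underside.
- mix_cup: Loose bystander: clear mixing cup, 72 mm across, 95 mm high, on the worktop to the left of the box. Origin at its underside.
- gun_brush: Loose bystander: gun-cleaning brush, 170 mm long, lying on the worktop to the right of the tin. Origin at its underside.

How it is judged:
By the outcome, as a careful person would: the job done as asked, in the order asked, and still so for the second after the job is handed in, with the robot touching nothing.
It also fails if it takes over 67 s, if anything falls off the work surface, if the arm or the gripper's body presses on something with over 40 N, if the wrist force passes 120 N, or if a joint passes its speed limit or range.

### The arm

A 6-joint arm with a two-finger parallel gripper is mounted at the origin on a cart in front of the work surface, level with it; the furniture and walls round the work are solid. World frame = base frame: x ahead of the robot, y to its left, z up, the work surface at z = 0. Lengths are in mm, angles in degrees, forces in N, time in s.
With the tool pointing down it reaches from about 300 to 850 mm from the base axis. Payload 4.2 kg.
Tool frame: the origin (TCP) lies on the centre line of the jaws, within the pads' length; the fingertips stand 11 mm ahead of it and the grasp point (between the pads) lies 8 mm behind it; z points along the fingers, y is the direction in which the jaws open and shut (so a half turn about z gives the same grasp; the last joint's range is limited). The gripper opens to 91 mm and grips with 3 to 60 N. Pads are 32 mm wide; open, the fingers measure 118 mm over their backs; the gripper's body (76 mm by 178 mm) begins 60 mm behind the grasp point.
Start: joints at [-70.989, 18.312, 89.639, -0, 72.044, -1.146], TCP at [198.142, -539.798, 224.976] pointing down, gripper open.
Joint ranges: [-177.97, 177.97], [-48.28, 115.42], [12.27, 149.76], [-77.06, 257.06], [2.81, 150.46], [-146.56, 146.56]. Speed limits (degrees/s): [147.25, 147.25, 180, 180, 180, 180].

### API

Orientations are given as [roll, pitch, yaw] about the fixed x, y, z axes, in that order (R = Rz(yaw) Ry(pitch) Rx(roll)).
In Python, from workcell import env, grab_frame gives the robot as it stands. The module is installed in compiled form; this text tells all that it offers.
- The arm moves only by the tool arm_command, never from a script. Its argument "series" is one flat list of numbers, 6 for each row, row after row: the shift along the world's x, y, z each as a share of 400 mm, from -1 to 1, then the turn, a rotation vector about the world's x, y, z each as a share of 45 degrees, from -1 to 1. A call has 1 to 20 rows; each row shifts and turns the commanded pose from where the row before left it; what a row does not reach is not made up. A row lasts 1/12 s, in which the tool goes at most 41.7 mm and 7.16 degrees, less where a joint would pass 70% of its speed; a pose out of reach is approached as far as the arm can. A call with a number of a shift or a turn outside -1 to 1 is refused whole. A call with a gripper value outside its range is refused whole. "hand" is the opening, from 0 (shut) to 1 (fully open), set as the call begins (left out, the last holds). The fingers move at their own pace and stop on an object; "newtons" is the grip in N (left out, the last holds). Time passes only in rows, so rows that do not move let the fingers close. It gives the time, the measured TCP pose, the force and the opening at its end, in the units of the state.
- env.state(): the state, without advancing time (a new reading comes with each control period).
- grab_frame(name): name is "scene" or "top"; returns a dict with "frame" (420x560x3 uint8, red, green, blue), "intrinsics" (3x3 intrinsics, pixels), "R" (3x3) and "t" (3): a world point X has camera coordinates R X + t. Camera axes: x right, y down, z forward; pixel columns grow to the right and rows downward; lengths in mm; the calibration is good to about 2 mm. A picture is of the moment at which its call begins. There is no depth.
- env.job_done(): hands the job in, once; it reports no verdict.
The state is a dict: "time_s": time; "qpos": joint angles; "qvel": joint speeds; "effort": joint torques, N m; "ee_pos": TCP position; "ee_rot": TCP orientation; "force": force on the tool from outside, world axes, zero at the start; "torque": the same for the moment, N m; "gripper_width": finger opening in mm.
Only numpy, scipy, OpenCV 4.12 (cv2) and the standard library are available. Lean on these libraries where they do the work, as an engineer would, in place of code of your own. Each camera call takes 0.05 s, during which the arm holds its last target.

## Working session

There is one attempt and no reset: what is moved stays moved. The work goes in short steps, Python scripts to look and compute and a tool call to move; the robot and the scene stay as the last step left them, time stands still between calls to the robot, and variables do not carry over. Pictures are saved under pics/ and viewed, and the job is handed in when it is done.

Besides the shell and the picture viewer there is one more tool, called after "Call:" by a JSON object that holds its "fn" and its "kwargs", one argument or row to a line. arm_command: Moves the arm, as the interface text tells. Shift numbers are shares of 400 mm and turn numbers shares of 45 degrees, none past 1 either way. Its arguments: {"type":"object","properties":{"series":{"type":"array"},"hand":{"type":"number"},"newtons":{"type":"number"}},"required":["series"]}

```bash
mkdir -p pics; ls
cat > h.py <<'E'
from workcell import env, grab_frame
import numpy as np, cv2
def snap(n,tag):
    f=grab_frame(n); cv2.imwrite(f'pics/{tag}.png',f['frame'][:,:,::-1]); np.savez(f'pics/{tag}.npz',**f); return f
def load(tag): return dict(np.load(f'pics/{tag}.npz'))
def cast(f,u,v,z):
    K,R,t=f['intrinsics'],f['R'],f['t']; c=-R.T@t; d=R.T@np.linalg.inv(K)@np.array([u,v,1.]); return c+d*(z-c[2])/d[2]
def proj(f,X):
    p=f['intrinsics']@(f['R']@np.array(X,float)+f['t']); return p[:2]/p[2]
E
python3 - <<'E'
from h import *
for n in('scene','top'):
    f=snap(n,n+'0'); print(n,-f['R'].T@f['t'],f['R'][2],f['intrinsics'][0,0])
print(env.state())
E
```

```text
pics
scene [-278.87597793  535.97641524  979.18600732] [ 0.62530833 -0.36690651 -0.68874459] 511.5337999758778
top [ 299.59072711   67.64372672 1274.48470654] [ 0.16675252  0.01442092 -0.98589332] 383.15823858012783
{'time_s': 0.1, 'qpos': array([-7.09884787e+01,  1.83480737e+01,  8.96987850e+01,  1.31304356e-03,
        7.20430123e+01, -1.14657148e+00]), 'qvel': array([-0.02421315, -0.07883229, -0.1826007 , -0.02057794,  0.00269364,
       -0.07003133]), 'effort': array([-1.00742116e-03, -4.13338673e+01, -2.32512420e+01,  7.28487060e-02,
        4.22052224e-02, -6.26802171e-05]), 'ee_pos': array([ 198.01485341, -539.37747578,  224.20764925]), 'ee_rot': array([-1.79910172e+02, -3.04652497e-03,  2.01576846e+01]), 'force': array([-0.16679238, -0.51676385, -0.16070561]), 'torque': array([-0.04464302,  0.01305187, -0.02834856]), 'gripper_width': 91.19422361610889}
```

View pics/scene0.png

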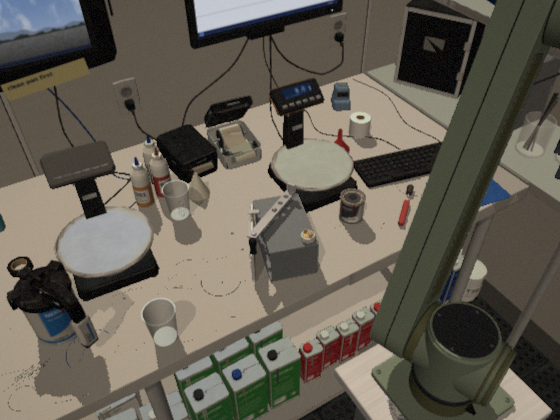

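View pics/top0.png

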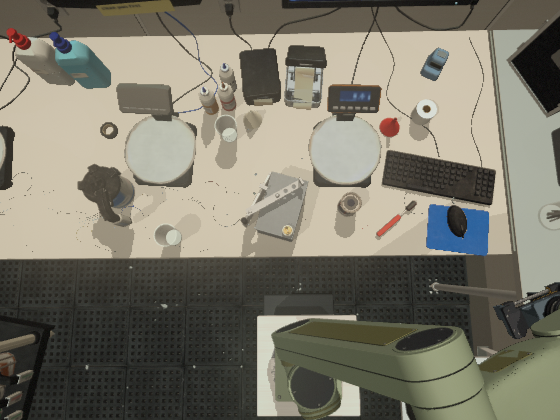

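Run:
```python
from h import *
a=load('top0')['frame'][160:250,230:320,::-1]; cv2.imwrite('pics/z1.png',cv2.resize(a,(600,600),interpolation=cv2.INTER_CUBIC)) 
a=load('scene0')['frame'][180:280,235:335,::-1]; cv2.imwrite('pics/z2.png',cv2.resize(a,(600,600),interpolation=cv2.INTER_CUBIC))
```

```text
(no output)
```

View pics/z1.png

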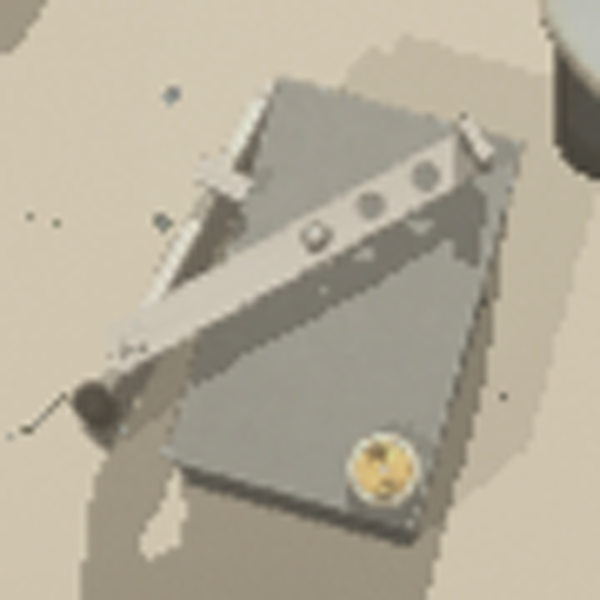

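View pics/z2.png

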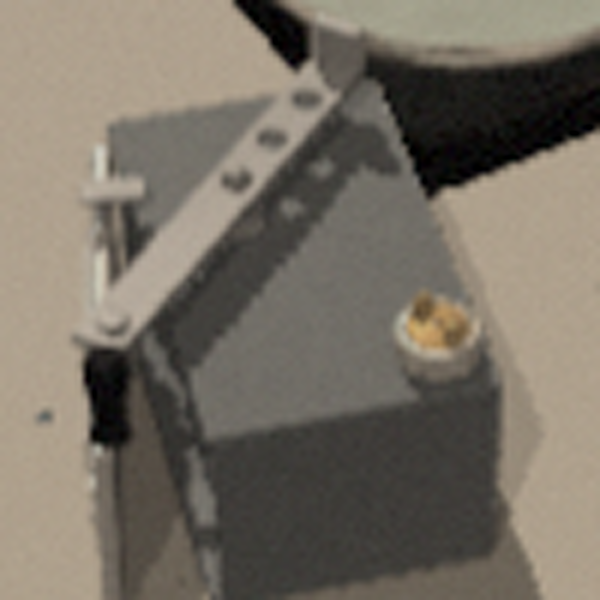

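```bash
cat > geo.py <<'E'
from h import *
from scipy.optimize import least_squares
def model(p):
    x,y,w,th,sw=p; c,s=np.cos(w),np.sin(w)
    W=lambda a,b,z: np.array([x+c*a-s*b,y+s*a+c*b,z])
    d=np.array([-np.sin(th),-np.cos(th)]); h=np.array([-60,80.])
    piv=h+130*d; a=np.arctan2(-d[1],-d[0])-sw; u=np.array([np.cos(a),np.sin(a)])
    M={'A':W(-60,95,105),'B':W(60,95,105),'C':W(60,-95,105),'D':W(-60,-95,105),'pin':W(-20,20,137),'cap':W(38,-72,128),
     'knob':W(*(h+165*d),140),'knobtop':W(*(h+165*d),148),'piv':W(*piv,130),'tab':W(*(piv+178*u),152),'hi':W(*(piv+95*u),129),
     'hm':W(*(piv+123.5*u),129),'he':W(*(piv+152*u),129),'hinge':W(*h,105)}
    M['yaw_shut']=np.degrees(w+np.arctan2(-d[1],-d[0])); M['yaw_stay']=np.degrees(w+a)
    return M
def fit(obs,p0,free,prior=None):
    # obs: list of (frame,name,u,v,weight)
    p0=np.array(p0,float)
    def full(q): p=p0.copy(); p[free]=q; return p
    def r(q):
        M=model(full(q)); return np.concatenate([(proj(f,M[n])-[u,v])*wt for f,n,u,v,wt in obs])
    s=least_squares(r,p0[free],loss='soft_l1',x_scale=[{0:10,1:10}.get(i,.1) for i in free]); p=full(s.x); return p,s
def report(p,obs):
    print('p',p.round(3)); M=model(p)
    for f,n,u,v,wt in obs: print(n,(proj(f,M[n])-[u,v]).round(2),end=' ')
    print()
    for k in('pin','knob','piv','tab','he','hinge'): print(k,M[k].round(1))
    print('yaws',M['yaw_shut'],M['yaw_stay'])
E
python3 - <<'E'
from geo import *
T,S=load('top0'),load('scene0')
zt=dict(A=(280,78),B=(523,140),D=(165,455),C=(408,530),pin=(316,235),cap=(384,468),knobtop=(97,403),hm=(371,206),he=(427,175),piv=(126,347))
zs=dict(A=(110,122),B=(375,85),D=(205,440),C=(492,393),hm=(272,138),he=(307,98),pin=(240,172),piv=(112,322),cap=(440,325))
conv=lambda z,s,o:{k:((u+.5)/s-.5+o[0],(v+.5)/s-.5+o[1]) for k,(u,v) in z.items()}
zt=conv(zt,600/90,(230,160)); zs=conv(zs,6,(235,180))
obs=[(T,k,*v,1) for k,v in zt.items()]+[(S,k,*v,1) for k,v in zs.items()]
for o in (obs[:10],obs[10:],obs):
    p,s=fit(o,[430,90,-1.6,.21,.575],[0,1,2]); report(p,o)
p,s=fit(obs,p,[0,1,2,3,4]); report(p,obs)
E
```

```text
p [ 4.94338e+02  7.58520e+01 -1.85500e+00  2.10000e-01  5.75000e-01]
A [-0.26 -0.52] B [0.21 0.19] D [-0.06  0.96] C [1.24 0.34] pin [-0.14 -0.06] cap [-0.05 -0.32] knobtop [-0.83 -0.25] hm [-0.16  0.27] he [-0.42  0.42] piv [ 1.01 -1.28] 
pin [519.1  89.4 137. ]
knob [442.7 189.3 140. ]
piv [473.6 172.7 130. ]
tab [559.1  16.6 152. ]
he [546.6  39.4 129. ]
hinge [588. 111. 105.]
yaws -28.34234488064142 -61.28741810066375
p [ 4.91746e+02  7.58350e+01 -1.87200e+00  2.10000e-01  5.75000e-01]
A [-0.36  0.15] B [ 0.8  -1.04] D [-0.27  0.74] C [ 2.05 -0.48] hm [0.38 0.74] he [0.51 0.87] pin [-0.48 -0.6 ] piv [-0.84  0.34] cap [-0.71 -1.28] 
pin [516.8  89.  137. ]
knob [442.1 190.1 140. ]
piv [472.6 173.  130. ]
tab [555.5  15.5 152. ]
he [543.4  38.5 129. ]
hinge [586.  109.4 105. ]
yaws -29.313636179482515 -62.258709399504845
p [ 4.93242e+02  7.56140e+01 -1.86400e+00  2.10000e-01  5.75000e-01]
A [ 0.1  -0.26] B [0.5  0.75] D [-0.19  1.09] C [1.03 0.78] pin [0.01 0.26] cap [-0.19  0.09] knobtop [-0.89 -0.2 ] hm [0.03 0.65] he [-0.2   0.87] piv [ 1.03 -1.19] A [-0.84 -0.03] B [ 0.21 -1.46
[... 190 characters left out ...]
]
tab [557.5  15.8 152. ]
he [545.2  38.7 129. ]
hinge [587.2 110.  105. ]
yaws -28.819492767455163 -61.764565987477496
p [ 4.92837e+02  7.60900e+01 -1.87100e+00  1.91000e-01  5.67000e-01]
A [ 0.18 -0.2 ] B [0.51 1.06] D [-0.5   1.04] C [0.63 0.99] pin [-0.09  0.37] cap [-0.52  0.27] knobtop [-0.22  0.19] hm [0.15 0.23] he [-0.18  0.29] piv [ 1.57 -0.88] A [-0.71 -0.02] B [ 0.41 -1.26] D [-0.51  0.5 ] C [ 1.75 -0.78] hm [-0.12  0.03] he [-0.29  0.06] pin [-0.81 -0.81] piv [-0.01  0.1 ] cap [-1.01 -1.55] 
pin [517.9  89.3 137. ]
knob [441.4 187.5 140. ]
piv [472.3 171.  130. ]
tab [559.8  16.  152. ]
he [547.   38.6 129. ]
hinge [587.  109.8 105. ]
yaws -28.090210317291728 -60.569018018177744
```

Call:
{"fn": "arm_command", "kwargs": {
  "series": [0.05,0.077,0,0,0,0.121,0.05,0.077,0,0,0,0.121,0.05,0.077,0,0,0,0.121,0.05,0.077,0,0,0,0.121,0.05,0.077,0,0,0,0.121,0.05,0.077,0,0,0,0.121,0.05,0.077,0,0,0,0.121,0.05,0.077,0,0,0,0.121,0.05,0.077,0,0,0,0.121,0.05,0.077,0,0,0,0.121,0.05,0.077,0,0,0,0.121,0.05,0.077,0,0,0,0.121,0.05,0.077,0,0,0,0.121,0.05,0.077,0,0,0,0.121,0.05,0.077,0,0,0,0.121,0.05,0.077,0,0,0,0.121,0.05,0.077,0,0,0,0.121,0.05,0.077,0,0,0,0.121,0,0,0,0,0,0,0,0,0,0,0,0],
  "hand": 0.6,
  "newtons": 12
}}

```text
time_s: 1.77
ee_pos: [558.4, 16.1, 224.0]
ee_rot: [-179.9, -0.0, 118.3]
force: [-0.6, -0.4, 0.4]
gripper_width: 54.9
```

Run:
```python
from h import *
T=load('top0')
for n,u,v,z in [('disp',355,97,150),('post',346,118,120),('pan',345,150,60),('cup2',227,130,100),('bottle',228,88,130),('cone',252,122,60),('tin',350,203,79),('mix',167,233,95),('brush',397,218,10)]: print(n,cast(T,u,v,z).round())
for n in('scene','top'): snap(n,n+'1')
```

```text
disp [ 824. -157.  150.]
post [ 767. -131.  120.]
pan [ 681. -134.   60.]
cup2 [741. 249. 100.]
bottle [870. 243. 130.]
cone [782. 172.  60.]
tin [ 501. -140.   79.]
mix [411. 431.  95.]
brush [ 461. -305.   10.]
```

Run:
```python
from h import *
for t,o in(('top1',(230,140)),('scene1',(230,150))):
    a=load(t)['frame'][o[1]:o[1]+110,o[0]:o[0]+110,::-1]; cv2.imwrite(f'pics/{t}z.png',cv2.resize(a,(400,400),interpolation=cv2.INTER_CUBIC))
cv2.imwrite('pics/b1.png',np.hstack([cv2.imread('pics/top1z.png'),cv2.imread('pics/scene1z.png')]))
```

```text
(no output)
```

View pics/b1.png

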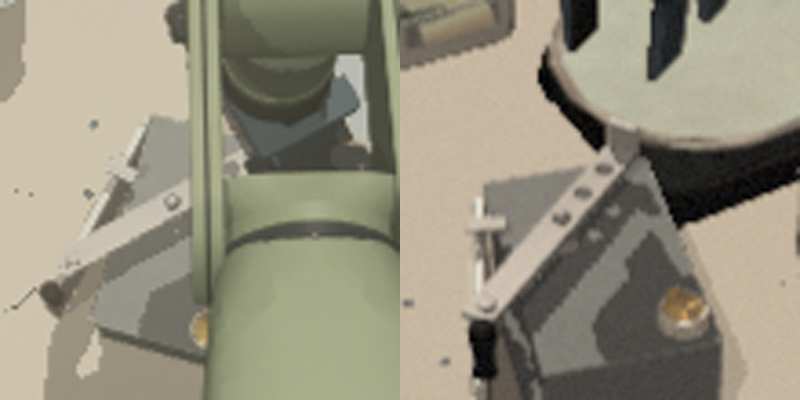

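Call:
{"fn": "arm_command", "kwargs": {
  "series": [0,0,-0.04,0,0,0,0,0,-0.04,0,0,0,0,0,-0.04,0,0,0,0,0,-0.04,0,0,0,0,0,-0.02,0,0,0,0,0,-0.02,0,0,0,0,0,0,0,0,0,0,0,0,0,0,0]
}}

```text
time_s: 2.53
ee_pos: [558.1, 14.1, 145.3]
ee_rot: [180.0, 0.0, 118.1]
force: [0.1, -0.6, 1.1]
gripper_width: 54.3
```

Run:
```python
from h import *
t='scene2';snap('scene',t);o=(230,150)
a=load(t)['frame'][o[1]:o[1]+110,o[0]:o[0]+110,::-1]; cv2.imwrite(f'pics/{t}z.png',cv2.resize(a,(600,600),interpolation=cv2.INTER_CUBIC))
```

```text
(no output)
```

View pics/scene2z.png

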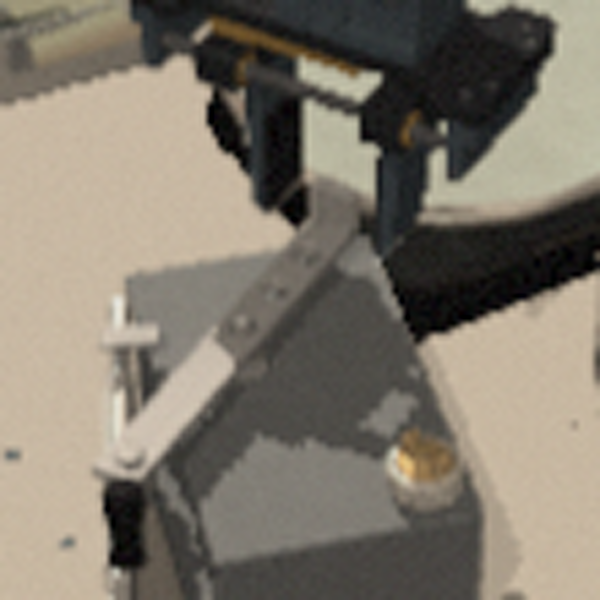

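Call:
{"fn": "arm_command", "kwargs": {
  "series": [0,0,0,0,0,0,0,0,0,0,0,0,0,0,0,0,0,0,0,0,0,0,0,0,0,0,0,0,0,0,0,0,0,0,0,0,0,0,0,0,0,0,0,0,0,0,0,0],
  "hand": 0.1,
  "newtons": 12
}}

```text
time_s: 3.25
ee_pos: [558.2, 14.6, 145.0]
ee_rot: [180.0, 0.0, 118.2]
force: [-0.1, -0.3, -0.1]
gripper_width: 21.7
```

Call:
{"fn": "arm_command", "kwargs": {
  "series": [-0.0008,0.0014,0.011,0,0,0,-0.0008,0.0014,0.011,0,0,0,-0.0008,0.0014,0.011,0,0,0,-0.001,0.0018,0.011,0,0,0,-0.001,0.0018,0.011,0,0,0,-0.001,0.0018,0.011,0,0,0,-0.0012,0.002,0.011,0,0,0,-0.0012,0.002,0.011,0,0,0,0,0,0,0,0,0,0,0,0,0,0,0]
}}

```text
time_s: 4.08
ee_pos: [554.7, 20.5, 180.2]
ee_rot: [-180.0, -0.0, 118.2]
force: [-1.9, 2.9, -1.7]
gripper_width: 22.1
```

Run:
```python
from h import *
t='scene3';snap('scene',t);o=(230,150)
a=load(t)['frame'][o[1]:o[1]+110,o[0]:o[0]+110,::-1]; cv2.imwrite(f'pics/{t}z.png',cv2.resize(a,(600,600),interpolation=cv2.INTER_CUBIC))
```

```text
(no output)
```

View pics/scene3z.png

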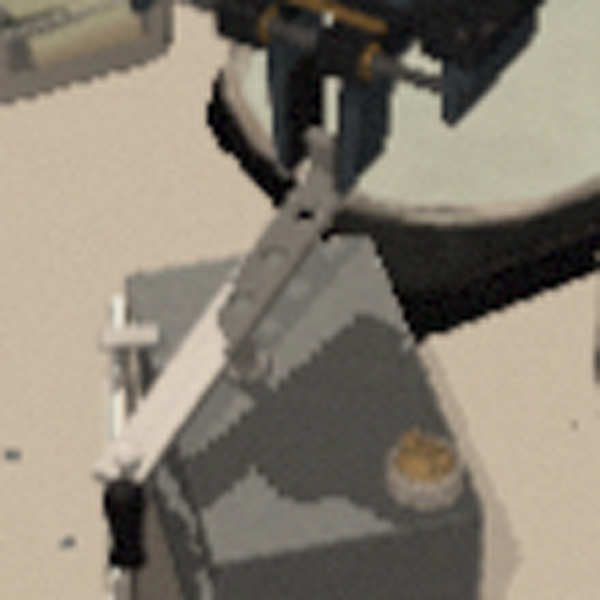

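```bash
cat > arc.py <<'E'
import numpy as np
def arc(c,r,a0,a1,n,start):
    prev=np.array(start,float)
    for a in np.linspace(a0,a1,n+1)[1:]:
        P=np.array(c)+r*np.array([np.cos(np.radians(a)),np.sin(np.radians(a))]); d=(P-prev)/400; prev=P
        print(f"{d[0]:.4f},{d[1]:.4f},0,0,0,{(a1-a0)/n/45:.4f},",end=' ')
    print(prev)
E
python3 -c "
from arc import *
arc((473.3,172.6),171,-61.8,-28.8,12,(554.7,20.5))"
```

```text
0.0164,0.0136,0,0,0,0.0611, 0.0173,0.0110,0,0,0,0.0611, 0.0168,0.0118,0,0,0,0.0611, 0.0162,0.0126,0,0,0,0.0611, 0.0156,0.0133,0,0,0,0.0611, 0.0149,0.0141,0,0,0,0.0611, 0.0142,0.0148,0,0,0,0.0611, 0.0135,0.0154,0,0,0,0.0611, 0.0128,0.0161,0,0,0,0.0611, 0.0120,0.0167,0,0,0,0.0611, 0.0112,0.0172,0,0,0,0.0611, 0.0103,0.0177,0,0,0,0.0611, [623.14844229  90.22012173]
```

Call:
{"fn": "arm_command", "kwargs": {
  "series": [0.0164,0.0136,0,0,0,0.0611,0.0173,0.011,0,0,0,0.0611,0.0168,0.0118,0,0,0,0.0611,0.0162,0.0126,0,0,0,0.0611,0.0156,0.0133,0,0,0,0.0611,0.0149,0.0141,0,0,0,0.0611,0.0142,0.0148,0,0,0,0.0611,0.0135,0.0154,0,0,0,0.0611,0.0128,0.0161,0,0,0,0.0611,0.012,0.0167,0,0,0,0.0611,0.0112,0.0172,0,0,0,0.0611,0.0103,0.0177,0,0,0,0.0611,0,0,0,0,0,0,0,0,0,0,0,0]
}}

```text
time_s: 5.3
ee_pos: [623.8, 89.5, 179.9]
ee_rot: [-180.0, 0.0, 151.1]
force: [-0.3, -0.7, -0.9]
gripper_width: 22.2
```

Run:
```python
from h import *
t='scene4';snap('scene',t);o=(230,150)
a=load(t)['frame'][o[1]:o[1]+110,o[0]:o[0]+110,::-1]; cv2.imwrite(f'pics/{t}z.png',cv2.resize(a,(600,600),interpolation=cv2.INTER_CUBIC))
```

```text
(no output)
```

View pics/scene4z.png

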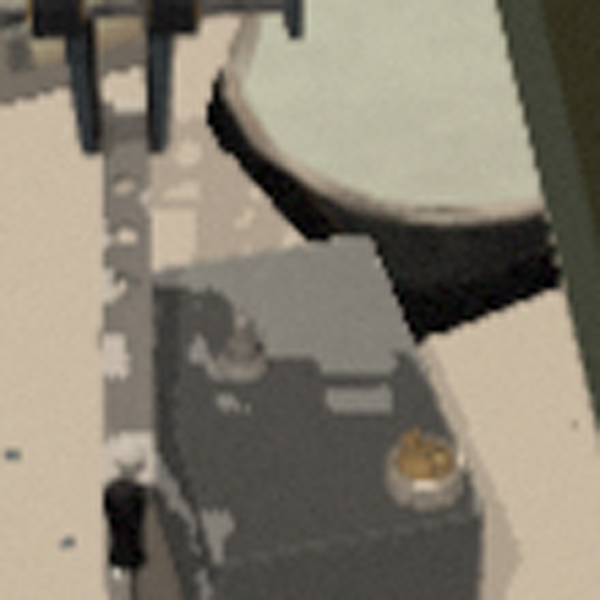

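Call:
{"fn": "arm_command", "kwargs": {
  "series": [0.0016,-0.0009,-0.011,0,0,0,0.0016,-0.0009,-0.011,0,0,0,0.0016,-0.0009,-0.011,0,0,0,0.0016,-0.0009,-0.011,0,0,0,0.0016,-0.0009,-0.011,0,0,0,0.0016,-0.0009,-0.011,0,0,0,0.0016,-0.0009,-0.011,0,0,0,0.0016,-0.0009,-0.011,0,0,0,0,0,0,0,0,0,0,0,0,0,0,0]
}}

```text
time_s: 6.18
ee_pos: [629.1, 86.7, 144.7]
ee_rot: [180.0, 0.0, 151.2]
force: [4.1, -3.2, 0.4]
gripper_width: 22.1
```

Run:
```python
from h import *
t='scene5';snap('scene',t);o=(230,150)
a=load(t)['frame'][o[1]:o[1]+110,o[0]:o[0]+110,::-1]; cv2.imwrite(f'pics/{t}z.png',cv2.resize(a,(600,600),interpolation=cv2.INTER_CUBIC))
```

```text
(no output)
```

View pics/scene5z.png

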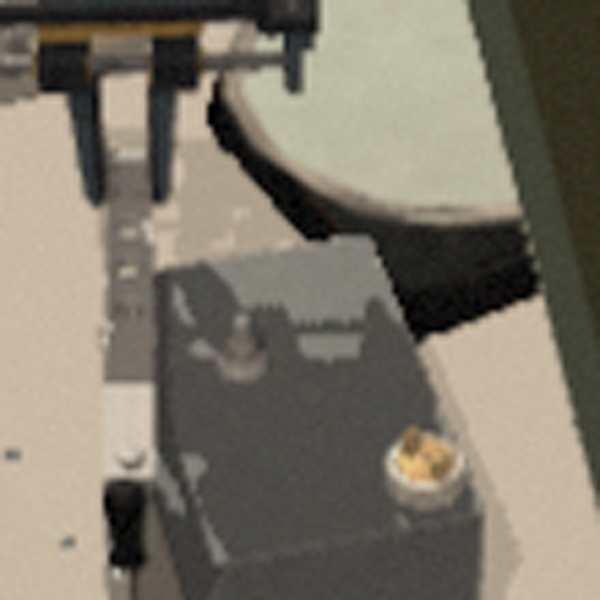

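Call:
{"fn": "arm_command", "kwargs": {
  "series": [0,0,0,0,0,0,0,0,0,0,0,0,0,0,0,0,0,0,0,0,0,0,0,0,0,0,0.02,0,0,0,0,0,0.03,0,0,0,0,0,0.05,0,0,0,0,0,0.05,0,0,0,0,0,0.04,0,0,0,-0.0582,0.0322,0,0,0,0,-0.0582,0.0322,0,0,0,0,-0.0582,0.0322,0,0,0,0,-0.0582,0.0322,0,0,0,0,0,0,0,0,0,0,0,0,0,0,0,0],
  "hand": 0.5
}}

```text
time_s: 7.48
ee_pos: [534.8, 139.0, 222.0]
ee_rot: [180.0, 0.0, 151.3]
force: [0.4, -0.3, -0.5]
gripper_width: 45.4
```

Run:
```python
from h import *
L=[]
for n,o in(('scene',(230,160)),('top',(220,140))):
    f=snap(n,n+'6')
    a=f['frame'][o[1]:o[1]+110,o[0]:o[0]+110,::-1]; L.append(cv2.resize(a,(400,400),interpolation=cv2.INTER_CUBIC))
cv2.imwrite('pics/b6.png',np.hstack(L))
```

```text
(no output)
```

View pics/b6.png

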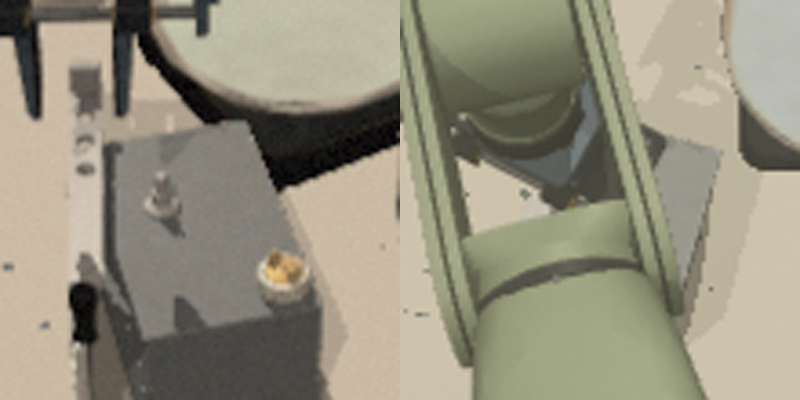

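Run:
```python
from geo import *
S0,S6=load('scene0'),load('scene6')
g=[cv2.cvtColor(s['frame'],cv2.COLOR_RGB2GRAY) for s in(S0,S6)]
for s in(S0,S6):
    m=(cv2.cvtColor(s['frame'],cv2.COLOR_RGB2GRAY)<40).astype(np.uint8); m[:, :240]=0;m[:,262:]=0;m[:236]=0;m[262:]=0
    ys,xs=np.nonzero(m); print(xs.min(),xs.max(),ys.min(),ys.max(),xs.mean(),ys.mean(),len(xs))
for th in(.17,.19,.21,.23,.25):
    M=model([493.2,75.6,-1.864,th,.0]); print(th,proj(S6,M['knobtop']),proj(S6,M['knob']),M['knob'])
```

```text
249 256 238 254 252.61855670103094 245.58762886597938 97
249 256 238 254 252.61290322580646 245.41935483870967 93
0.17 [254.89009922 238.7439922 ] [255.03572738 241.19605915] [439.51383803 183.64243924 140.        ]
0.19 [253.42307418 238.81631291] [253.57571002 241.26832643] [441.01775579 186.57976258 140.        ]
0.21 [251.95536543 238.86748487] [252.11500728 241.31944436] [442.58011532 189.48642212 140.        ]
0.23 [250.48774286 238.89747628] [250.65438451 241.34938126] [444.20029171 192.36125524 140.        ]
0.25 [249.02097658 238.90626912] [249.19460726 241.35811913] [445.87763691 195.20311205 140.        ]
```

Call:
{"fn": "arm_command", "kwargs": {
  "series": [-0.0463,0.025,0,0,0,0,-0.0463,0.025,0,0,0,0,-0.0463,0.025,0,0,0,0,-0.0463,0.025,0,0,0,0,-0.0463,0.025,0,0,0,0,0,0,0,0,0,0,0,0,-0.04,0,0,0,0,0,-0.04,0,0,0,0,0,-0.04,0,0,0,0,0,-0.04,0,0,0,0,0,-0.04,0,0,0,0,0,-0.0175,0,0,0,0,0,0,0,0,0,0,0,0,0,0,0]
}}

```text
time_s: 8.75
ee_pos: [443.9, 188.2, 134.1]
ee_rot: [180.0, 0.0, 151.1]
force: [0.2, 0.1, -0.1]
gripper_width: 45.6
```

Run:
```python
from h import *
t='scene7';snap('scene',t);o=(210,180)
a=load(t)['frame'][o[1]:o[1]+110,o[0]:o[0]+110,::-1]; cv2.imwrite(f'pics/{t}z.png',cv2.resize(a,(600,600),interpolation=cv2.INTER_CUBIC))
```

```text
(no output)
```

View pics/scene7z.png

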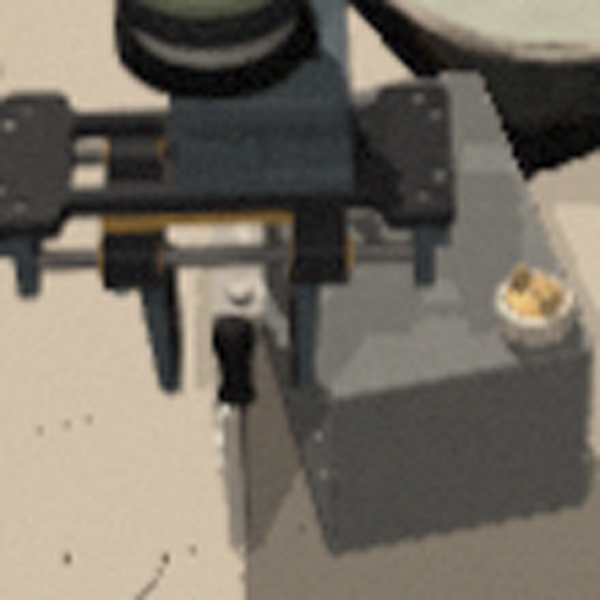

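Call:
{"fn": "arm_command", "kwargs": {
  "series": [0,0,0,0,0,0,0,0,0,0,0,0,0,0,0,0,0,0,0,0,0,0,0,0,0,0,0,0,0,0,0,0,0,0,0,0,0,0,0,0,0,0],
  "hand": 0.1,
  "newtons": 25
}}

```text
time_s: 9.38
ee_pos: [443.1, 188.6, 134.4]
ee_rot: [180.0, 0.0, 151.2]
force: [-0.1, 0.6, 2.6]
gripper_width: 16.7
```

Run:
```python
from arc import *
from h import env
s=env.state(); p=s['ee_pos'][:2]; print(p,s['force'],s['gripper_width'])
h=np.array([587.2,110.0]); d=p-h; print(np.hypot(*d),np.degrees(np.arctan2(d[1],d[0])))
a0=np.degrees(np.arctan2(d[1],d[0]))
# box yaw -106.8; shutter free-edge dir at 1.04
a1=-106.8+30.4+180
print(a1)
arc(h,np.hypot(*d),a0,a1,20,p)
```

```text
[443.12096461 188.61869268] [-0.13394457  0.58446356  2.61588876] 16.703298382914227
164.1330779497883 151.38030742488823
103.6
0.0085,0.0148,0,0,0,-0.0531, 0.0091,0.0145,0,0,0,-0.0531, 0.0097,0.0141,0,0,0,-0.0531, 0.0103,0.0137,0,0,0,-0.0531, 0.0109,0.0132,0,0,0,-0.0531, 0.0114,0.0128,0,0,0,-0.0531, 0.0119,0.0123,0,0,0,-0.0531, 0.0124,0.0118,0,0,0,-0.0531, 0.0129,0.0112,0,0,0,-0.0531, 0.0134,0.0107,0,0,0,-0.0531, 0.0138,0.0101,0,0,0,-0.0531, 0.0142,0.0095,0,0,0,-0.0531, 0.0146,0.0089,0,0,0,-0.0531, 0.0149,0.0083,0,0,0,-0.0531, 0.0153,0.0077,0,0,0,-0.0531, 0.0156,0.0071,0,0,0,-0.0531, 0.0159,0.0064,0,0,0,-0.0531, 0.0161,0.0057,0,0,0,-0.0531, 0.0163,0.0051,0,0,0,-0.0531, 0.0165,0.0044,0,0,0,-0.0531, [548.60540122 269.53095067]
```

Call:
{"fn": "arm_command", "kwargs": {
  "series": [0.0085,0.0148,0,0,0,-0.0531,0.0091,0.0145,0,0,0,-0.0531,0.0097,0.0141,0,0,0,-0.0531,0.0103,0.0137,0,0,0,-0.0531,0.0109,0.0132,0,0,0,-0.0531,0,0,0,0,0,0]
}}

```text
time_s: 9.88
ee_pos: [463.1, 217.6, 134.4]
ee_rot: [179.9, -0.0, 139.2]
force: [-0.4, 1.6, 3.5]
gripper_width: 16.8
```

Run:
```python
from h import *
t='scene8';snap('scene',t);o=(210,180)
a=load(t)['frame'][o[1]:o[1]+110,o[0]:o[0]+110,::-1]; cv2.imwrite(f'pics/{t}z.png',cv2.resize(a,(600,600),interpolation=cv2.INTER_CUBIC))
```

```text
(no output)
```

View pics/scene8z.png

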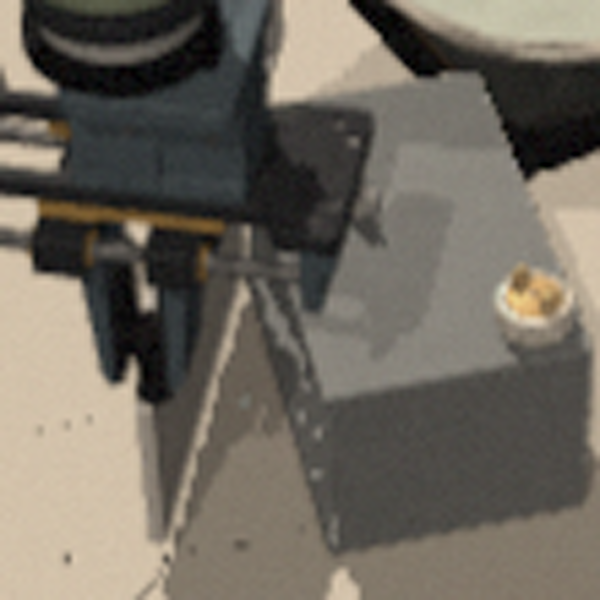

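Knob is held and the shutter follows. Continuing the arc.

Call:
{"fn": "arm_command", "kwargs": {
  "series": [0.0114,0.0128,0,0,0,-0.0531,0.0119,0.0123,0,0,0,-0.0531,0.0124,0.0118,0,0,0,-0.0531,0.0129,0.0112,0,0,0,-0.0531,0.0134,0.0107,0,0,0,-0.0531,0.0138,0.0101,0,0,0,-0.0531,0.0142,0.0095,0,0,0,-0.0531,0.0146,0.0089,0,0,0,-0.0531,0.0149,0.0083,0,0,0,-0.0531,0.0153,0.0077,0,0,0,-0.0531,0.0156,0.0071,0,0,0,-0.0531,0.0159,0.0064,0,0,0,-0.0531,0.0161,0.0057,0,0,0,-0.0531,0.0163,0.0051,0,0,0,-0.0531,0.0165,0.0044,0,0,0,-0.0531,0,0,0,0,0,0,0,0,0,0,0,0]
}}

```text
time_s: 11.35
ee_pos: [548.8, 270.1, 134.4]
ee_rot: [179.9, -0.1, 103.4]
force: [0.4, 4.9, 3.1]
gripper_width: 16.8
```

Run:
```python
from h import *
t='scene9';snap('scene',t);snap('top','top9');o=(190,160)
a=load(t)['frame'][o[1]:o[1]+120,o[0]:o[0]+150,::-1]; cv2.imwrite(f'pics/{t}z.png',cv2.resize(a,(750,600),interpolation=cv2.INTER_CUBIC))
```

```text
(no output)
```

View pics/scene9z.png

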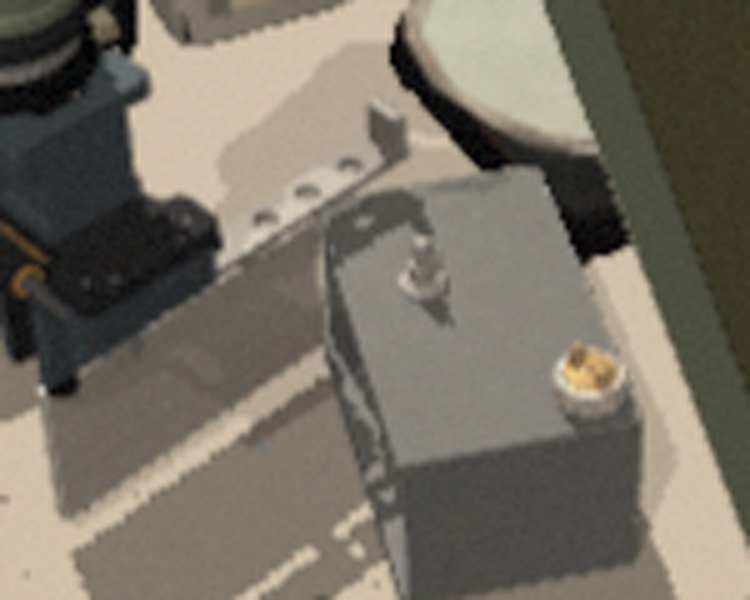

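Call:
{"fn": "arm_command", "kwargs": {
  "series": [0,0,0,0,0,0,0,0,0,0,0,0,0,0,0,0,0,0,0,0,0,0,0,0,0,0,0.02,0,0,0,0,0,0.04,0,0,0,0,0,0.05,0,0,0,0,0,0.06,0,0,0,0,0,0.06,0,0,0,-0.027,-0.09,0,0,0,0,-0.027,-0.09,0,0,0,0,-0.027,-0.09,0,0,0,0,-0.027,-0.09,0,0,0,0,-0.027,-0.09,0,0,0,0,-0.027,-0.09,0,0,0,0,-0.027,-0.09,0,0,0,0,-0.027,-0.09,0,0,0,0,-0.027,-0.09,0,0,0,0,-0.027,-0.09,0,0,0,0,0,0,0,0,0,0],
  "hand": 0.5
}}

```text
time_s: 13.12
ee_pos: [438.3, -95.9, 226.5]
ee_rot: [-179.9, 0.2, 103.0]
force: [0.0, 0.2, -1.2]
gripper_width: 45.4
```

Run:
```python
from h import *
for n,o in(('scene',(200,160)),('top',(220,140))):
    f=snap(n,n+'10')
    a=f['frame'][o[1]:o[1]+120,o[0]:o[0]+120,::-1]; cv2.imwrite(f'pics/{n}10z.png',cv2.resize(a,(600,600),interpolation=cv2.INTER_CUBIC))
```

```text
(no output)
```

View pics/scene10z.png

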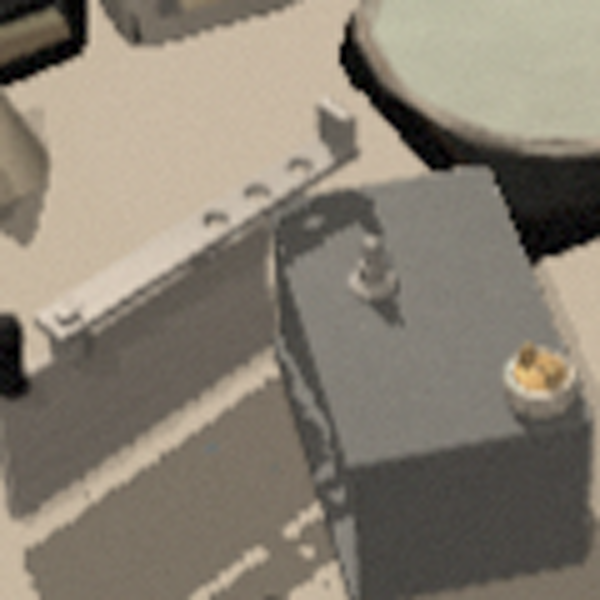

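View pics/top10z.png

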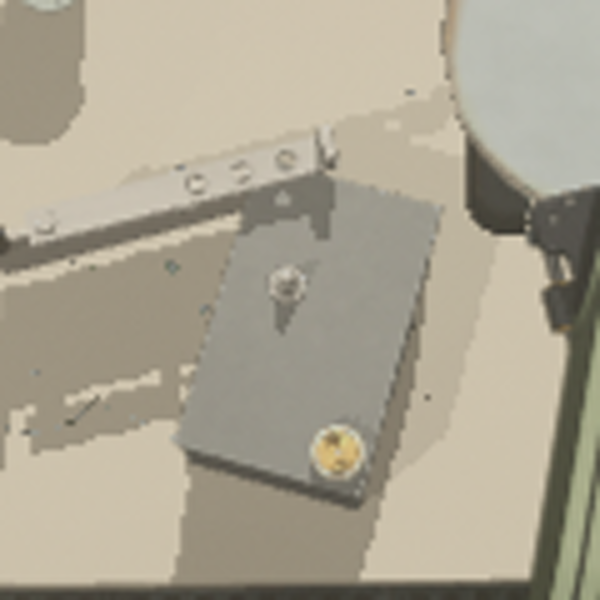

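Run:
```python
from geo import *
T,S=load('top10'),load('scene10')
zt=dict(B=(440,208),D=(178,442),C=(362,494),pin=(288,283),cap=(337,450),hi=(196,184),hm=(242,172),he=(287,158),piv=(45,221))
zs=dict(A=(275,213),B=(493,168),D=(345,468),hi=(216,217),hm=(257,190),he=(300,163),pin=(372,238),piv=(68,318),cap=(541,358))
conv=lambda z,s,o:{k:((u+.5)/s-.5+o[0],(v+.5)/s-.5+o[1]) for k,(u,v) in z.items()}
zt=conv(zt,5,(220,140)); zs=conv(zs,5,(200,160))
oT=[(T,k,*v,1) for k,v in zt.items()];oS=[(S,k,*v,1) for k,v in zs.items()]
for o in (oT,oS,oT+oS):
    p,s=fit(o,[493,76,-1.865,1.04,0],[0,1,2,3,4]); report(p,o); M=model(p); print('D',np.hypot(*(M['piv']-M['pin'])[:2]))
# direct: triangulated-ish in top only: ray cast
for f,z in((T,zt),(S,zs)):
    P={k:cast(f,*z[k],h)[:2] for k,h in(('pin',137),('hi',129),('hm',129),('he',129),('piv',132))}
    u=P['he']-P['hi']; print({k:v.round(1) for k,v in P.items()}, 'he-hi',np.hypot(*u),'yaw',np.degrees(np.arctan2(u[1],u[0])))
    u/=np.hypot(*u); pv=(P['he']+P['hi']+P['hm'])/3-u*123.5; print('piv from holes',pv,'dist to pin',np.hypot(*(P['pin']-pv)))
```

```text
p [494.399  75.42   -1.857   1.038   0.   ]
B [ 0.81 -0.42] D [-0.83  0.73] C [0.1  1.01] pin [-0.21 -1.46] cap [ 0.23 -0.15] hi [ 0.06 -0.22] hm [-0.16 -0.14] he [-0.19  0.34] piv [0.19 0.06] 
pin [519.2  89.  137. ]
knob [547.7 270.4 140. ]
piv [556.3 236.5 130. ]
tab [599.8  63.9 152. ]
he [593.4  89.1 129. ]
hinge [588.1 110.4 105. ]
yaws -75.85089869480251 -75.85957422858955
D 152.0852680708196
p [ 4.91435e+02  7.49740e+01 -1.87100e+00  1.01600e+00 -1.60000e-02]
A [-1.74 -2.15] B [-0.04 -0.54] D [0.34 0.42] hi [0.04 0.22] hm [0.16 0.06] he [-0.31  0.03] pin [0.47 0.41] piv [ 0.38 -0.79] cap [-0.18  1.2 ] 
pin [516.5  88.2 137. ]
knob [544.1 268.3 140. ]
piv [552.9 234.5 130. ]
tab [600.4  62.9 152. ]
he [593.5  88.  129. ]
hinge [585.6 108.6 105. ]
yaws -75.43148226279014 -74.50958463094685
D 150.7590392416743
p [ 4.92976e+02  7.48640e+01 -1.86300e+00  1.02700e+00 -8.00000e-03]
B [1.15 0.19] D [-0.8   1.01] C [0.07 1.54] pin [ 0.03 -1.03] cap [0.25 0.35] hi [ 0.38 -0.02] hm [ 0.14 -0.05] he [0.08 0.32] piv [0.61 0.63] A [-2.23 -2.35] B [-0.63 -0.96] D [0.4  0.06] hi [-0.23  0.14] hm [-0.02  0.04] he [-0.4   0.07] pin [0.14 0.08] piv [-0.18 -1.09] cap [-0.3   0.65] 
pin [517.9  88.2 137. ]
knob [545.8 269.1 140. ]
piv [554.5 235.2 130. ]
tab [600.2  63.1 152. ]
he [593.5  88.2 129. ]
hinge [586.9 109.2 105. ]
yaws -75.58692396978516 -75.14320733130727
D 151.40703900268787
{'pin': array([514.7,  88.4]), 'hi': array([578.8, 144.5]), 'hm': array([586. , 116.2]), 'he': array([594.5,  88.5]), 'piv': array([556.1, 236.7])} he-hi 58.2074243708151 yaw -74.35662587127189
piv from holes [553.14955147 235.31881993] dist to pin 151.89509929188242
{'pin': array([518.3,  88.4]), 'hi': array([579. , 142.6]), 'hm': array([586.3, 115.7]), 'he': array([593.2,  87.3]), 'piv': array([549. , 237.1])} he-hi 57.14669329710311 yaw -75.63920058857455
piv from holes [555.54048072 234.82171872] dist to pin 151.0829911255136
```

Call:
{"fn": "arm_command", "kwargs": {
  "series": [0.0504,0.05,0,0,0,0.003,0.0504,0.05,0,0,0,0.003,0.0504,0.05,0,0,0,0.003,0.0504,0.05,0,0,0,0.003,0.0504,0.05,0,0,0,0.003,0.0504,0.05,0,0,0,0.003,0.0504,0.05,0,0,0,0.003,0.0504,0.05,0,0,0,0.003,0,0,0,0,0,0,0,0,0,0,0,0,0,0,-0.05,0,0,0,0,0,-0.04,0,0,0,0,0,-0.04,0,0,0,0,0,0,0,0,0,0,0,0,0,0,0]
}}

```text
time_s: 14.47
ee_pos: [600.6, 69.4, 173.7]
ee_rot: [-179.9, -0.0, 104.5]
force: [0.4, -0.8, 1.2]
gripper_width: 45.5
```

Run:
```python
from h import *
t='scene11';snap('scene',t);o=(200,130)
a=load(t)['frame'][o[1]:o[1]+120,o[0]:o[0]+120,::-1]; cv2.imwrite(f'pics/{t}z.png',cv2.resize(a,(600,600),interpolation=cv2.INTER_CUBIC))
```

```text
(no output)
```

View pics/scene11z.png

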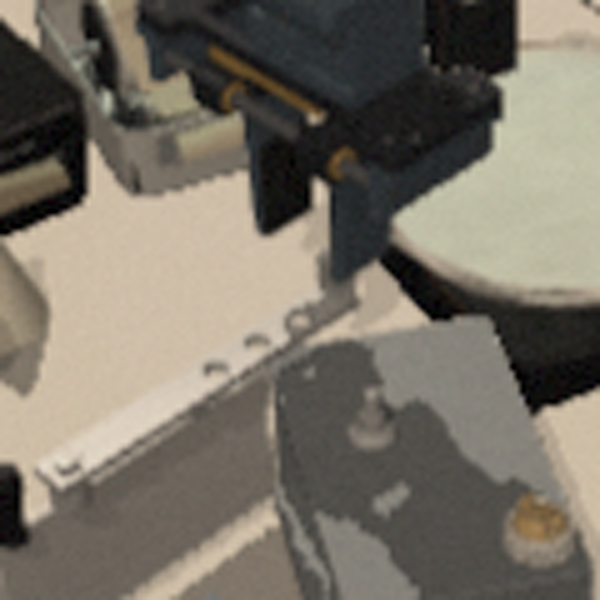

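Call:
{"fn": "arm_command", "kwargs": {
  "series": [-0.001,-0.007,0,0,0,0,-0.001,-0.007,0,0,0,0,0,0,-0.024,0,0,0,0,0,-0.024,0,0,0,0,0,-0.024,0,0,0,0,0,0,0,0,0,0,0,0,0,0,0]
}}

```text
time_s: 15.1
ee_pos: [600.2, 63.7, 143.9]
ee_rot: [-179.9, -0.0, 104.4]
force: [0.2, -0.5, 1.3]
gripper_width: 45.5
```

Run:
```python
from h import *
t='scene12';snap('scene',t);o=(200,130)
a=load(t)['frame'][o[1]:o[1]+120,o[0]:o[0]+120,::-1]; cv2.imwrite(f'pics/{t}z.png',cv2.resize(a,(600,600),interpolation=cv2.INTER_CUBIC))
```

```text
(no output)
```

View pics/scene12z.png

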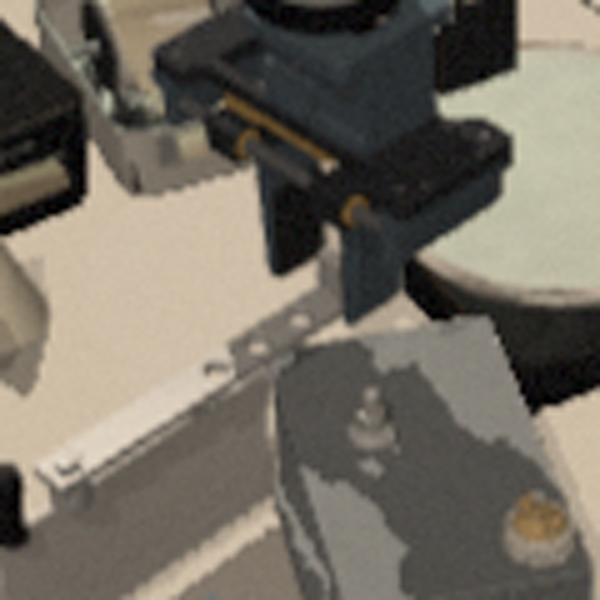

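Call:
{"fn": "arm_command", "kwargs": {
  "series": [0,0,0,0,0,0,0,0,0,0,0,0,0,0,0,0,0,0,0,0,0,0,0,0,0,0,0,0,0,0,0,0,0,0,0,0,-0.0004,0.0014,0.0107,0,0,0,-0.0004,0.0016,0.0107,0,0,0,-0.0005,0.0018,0.0107,0,0,0,-0.0005,0.0018,0.0107,0,0,0,-0.0005,0.0018,0.0107,0,0,0,-0.0005,0.002,0.0107,0,0,0,-0.0005,0.002,0.0107,0,0,0,0,0,0,0,0,0,0,0,0,0,0,0],
  "hand": 0.1,
  "newtons": 12
}}

```text
time_s: 16.4
ee_pos: [599.5, 69.1, 175.4]
ee_rot: [180.0, -0.0, 104.5]
force: [-0.4, 0.2, -0.9]
gripper_width: 21.8
```

Run:
```python
from h import *
from arc import *
t='scene13';snap('scene',t);o=(200,130)
a=load(t)['frame'][o[1]:o[1]+120,o[0]:o[0]+120,::-1]; cv2.imwrite(f'pics/{t}z.png',cv2.resize(a,(600,600),interpolation=cv2.INTER_CUBIC))
s=env.state(); p=s['ee_pos'][:2]; print(p,s['force'])
pv=np.array([554.5,235.2]); pin=np.array([517.9,88.5])
d=p-pv; a0=np.degrees(np.arctan2(d[1],d[0])); e=pin-pv; a1=np.degrees(np.arctan2(e[1],e[0]))
print('r',np.hypot(*d),a0,'goal',a1,np.hypot(*e))
arc(pv,np.hypot(*d),a0,a1,12,p)
```

```text
[599.48447009  68.9862399 ] [-0.60660183  1.3174319  -0.50085069]
r 172.1935439961827 -74.85613121865664 goal -104.00867091013528 151.19672615503285
-0.0177,-0.0044,0,0,0,-0.0540, -0.0179,-0.0036,0,0,0,-0.0540, -0.0180,-0.0029,0,0,0,-0.0540, -0.0181,-0.0021,0,0,0,-0.0540, -0.0182,-0.0013,0,0,0,-0.0540, -0.0182,-0.0006,0,0,0,-0.0540, -0.0183,0.0002,0,0,0,-0.0540, -0.0182,0.0010,0,0,0,-0.0540, -0.0182,0.0018,0,0,0,-0.0540, -0.0181,0.0025,0,0,0,-0.0540, -0.0180,0.0033,0,0,0,-0.0540, -0.0178,0.0040,0,0,0,-0.0540, [512.8173269   68.12764634]
```

View pics/scene13z.png

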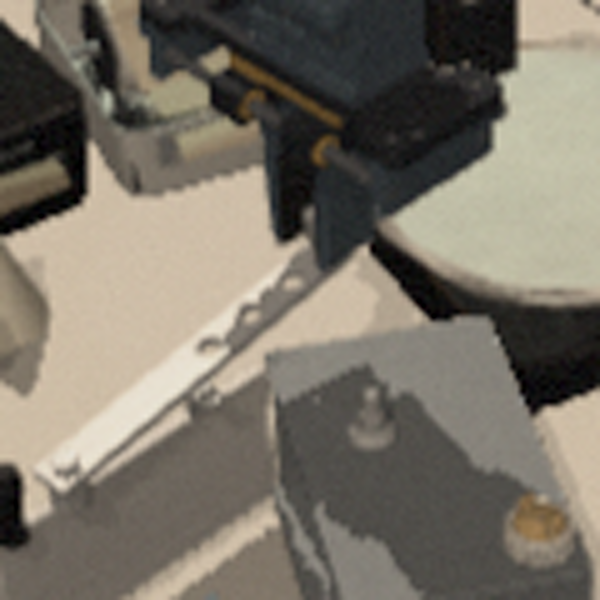

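Call:
{"fn": "arm_command", "kwargs": {
  "series": [-0.0177,-0.0044,0,0,0,-0.054,-0.0179,-0.0036,0,0,0,-0.054,-0.018,-0.0029,0,0,0,-0.054,-0.0181,-0.0021,0,0,0,-0.054,-0.0182,-0.0013,0,0,0,-0.054,-0.0182,-0.0006,0,0,0,-0.054,-0.0183,0.0002,0,0,0,-0.054,-0.0182,0.001,0,0,0,-0.054,-0.0182,0.0018,0,0,0,-0.054,-0.0181,0.0025,0,0,0,-0.054,-0.018,0.0033,0,0,0,-0.054,-0.0178,0.004,0,0,0,-0.054,0,0,0,0,0,0,0,0,0,0,0,0]
}}

```text
time_s: 17.62
ee_pos: [513.0, 68.4, 175.1]
ee_rot: [180.0, -0.1, 75.4]
force: [0.3, 3.2, -1.2]
gripper_width: 21.6
```

Run:
```python
from h import *
for n,o in(('scene',(190,130)),('top',(220,140))):
    f=snap(n,n+'14')
    a=f['frame'][o[1]:o[1]+120,o[0]:o[0]+120,::-1]; cv2.imwrite(f'pics/{n}14z.png',cv2.resize(a,(600,600),interpolation=cv2.INTER_CUBIC))
s=env.state();print(s['ee_pos'],s['force'])
```

```text
[513.23721905  68.29356505 175.07582342] [-0.06404432  3.60362001 -2.35846538]
```

View pics/scene14z.png

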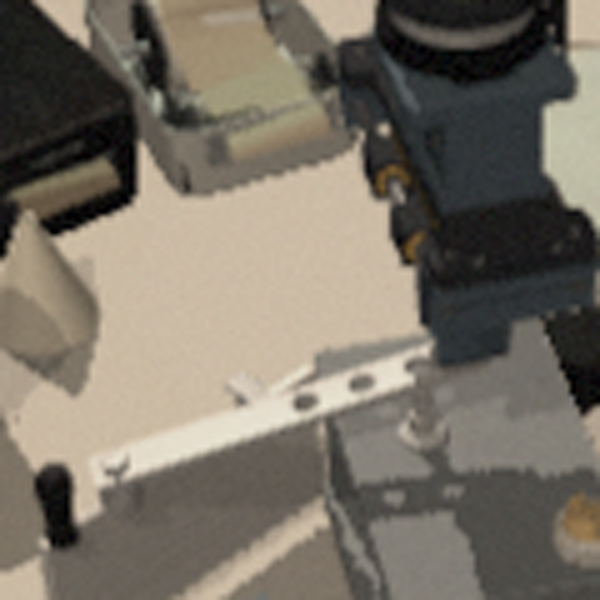

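View pics/top14z.png

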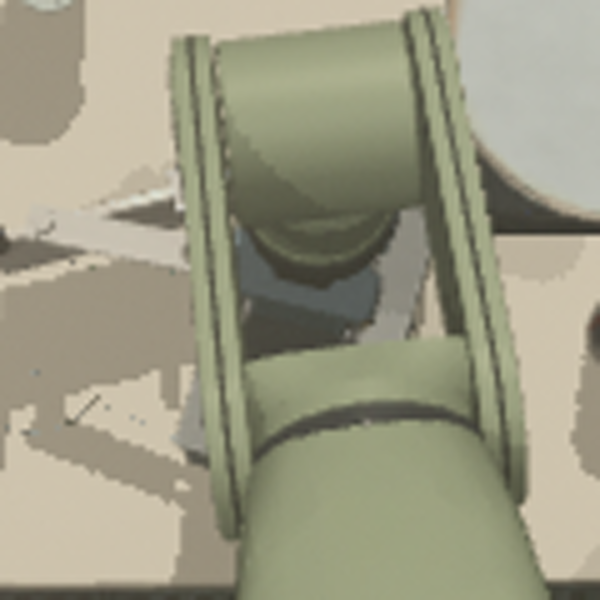

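Run:
```python
from geo import *
S=load('scene14'); c=lambda u,v:((u+.5)/5-.5+190,(v+.5)/5-.5+130)
phi=.17
for n,r,px in(('hi',95,(305,402)),('hm',123.5,(361,383)),('he',152,(417,364)),('piv',0,(117,462))):
    z=126+r*np.sin(phi)+3*np.cos(phi)+(3 if n=='piv' else 0); X=cast(S,*c(*px),z); print(n,X.round(1))
print('pin',cast(S,*c(424,370),137).round(1))
# knob: 
m=(cv2.cvtColor(S['frame'],cv2.COLOR_RGB2GRAY)<40).astype(np.uint8)
print('knobtop',cast(S,*c(52,466),148).round(1), 'ref', cast(load('scene10'),200+(8)/5,160+320/5,148).round(1))
```

```text
hi [531.1 145.6 145. ]
hm [524.3 118.5 149.9]
he [517.5  91.3 154.7]
piv [553.  235.7 132. ]
pin [529.1  81.  137. ]
knobtop [550.4 268.5 148. ] ref [544.8 266.9 148. ]
```

Call:
{"fn": "arm_command", "kwargs": {
  "series": [-0.0004,-0.0014,-0.01,0,0,0,-0.0004,-0.0014,-0.01,0,0,0,-0.0004,-0.0014,-0.01,0,0,0,-0.0003,-0.0013,-0.01,0,0,0,0,0,0,0,0,0,0,0,0,0,0,0]
}}

```text
time_s: 18.22
ee_pos: [512.0, 65.0, 158.7]
ee_rot: [-180.0, 0.1, 75.3]
force: [-1.0, -2.3, -0.1]
gripper_width: 21.8
```

Run:
```python
from h import *
t='scene15';f=snap('scene',t);o=(200,140)
a=f['frame'][o[1]:o[1]+100,o[0]:o[0]+100,::-1]; cv2.imwrite(f'pics/{t}z.png',cv2.resize(a,(600,600),interpolation=cv2.INTER_CUBIC))
s=env.state();print(s['ee_pos'],s['force'])
```

```text
[512.07134837  65.05891619 159.00312276] [-0.19362808 -2.16220184 -0.35067428]
```

View pics/scene15z.png

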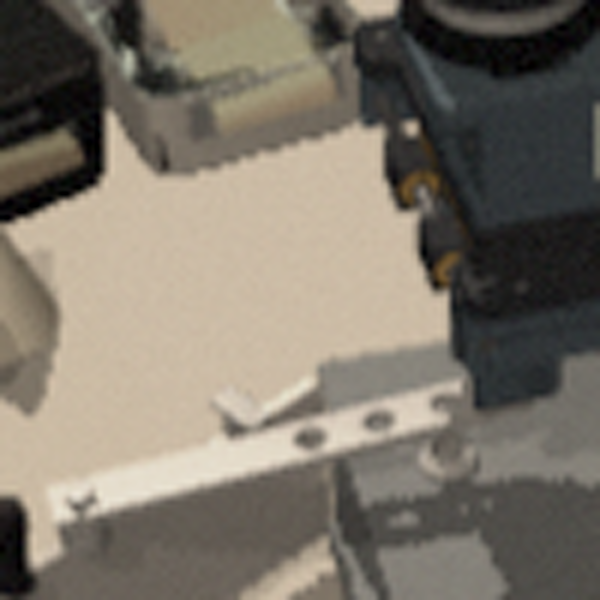

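Run:
```python
from geo import *
S=load('scene15'); c=lambda u,v:((u+.5)/6-.5+200,(v+.5)/6-.5+140)
phi=np.arcsin(.0787+.004); print(phi)
for n,r,px in(('hi',95,(311,437)),('hm',123.5,(380,420)),('he',152,(446,403)),('piv',0,(84,502))):
    z=126+r*np.sin(phi)+3+(3 if n=='piv' else 0); print(n,cast(S,*c(*px),z).round(1))
print([ (proj(S,[518,88.4,z])-[200,140])*6 for z in (121,137)])
```

```text
0.0827945595279127
hi [530.5 144.1 136.9]
hm [522.7 116.7 139.2]
he [515.5  90.2 141.6]
piv [548.4 236.4 132. ]
[array([444.98668642, 432.46633907]), array([444.38585446, 403.66122455])]
```

Call:
{"fn": "arm_command", "kwargs": {
  "series": [0,-0.0008,-0.009,0,0,0,0,-0.0008,-0.009,0,0,0,0,0,0,0,0,0,0,0,0,0,0,0]
}}

```text
time_s: 18.6
ee_pos: [512.0, 64.6, 151.6]
ee_rot: [-180.0, 0.1, 75.3]
force: [-0.7, -4.0, 0.0]
gripper_width: 22.2
```

Run:
```python
from h import *
t='scene16';f=snap('scene',t);o=(200,140)
a=f['frame'][o[1]:o[1]+100,o[0]:o[0]+100,::-1]; cv2.imwrite(f'pics/{t}z.png',cv2.resize(a,(600,600),interpolation=cv2.INTER_CUBIC))
s=env.state();print(s['ee_pos'],s['force'])
```

```text
[512.0619897   64.63796296 151.79694717] [-1.81864753 -3.44739627 -0.05093767]
```

View pics/scene16z.png

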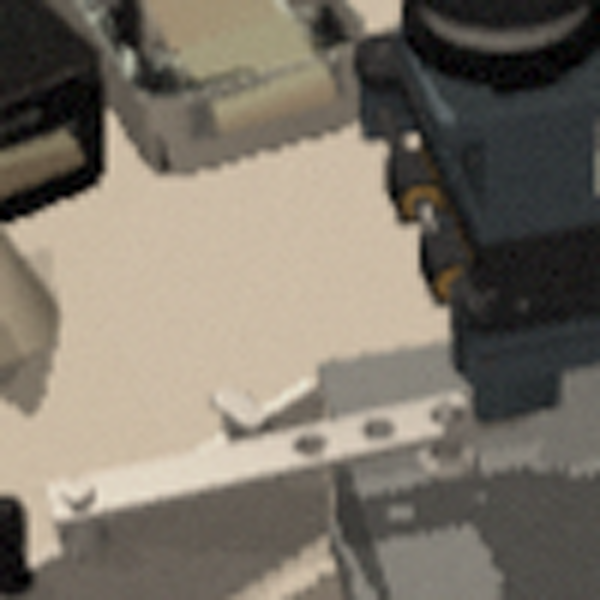

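Call:
{"fn": "arm_command", "kwargs": {
  "series": [-0.0005,-0.002,-0.005,0,0,0,-0.0005,-0.0015,-0.005,0,0,0,0,-0.0005,-0.005,0,0,0,0,0,-0.004,0,0,0,0,0,0,0,0,0,0,0,0,0,0,0]
}}

```text
time_s: 19.15
ee_pos: [512.2, 63.8, 144.5]
ee_rot: [180.0, -0.0, 75.3]
force: [-0.8, 0.0, 0.3]
gripper_width: 21.8
```

Run:
```python
from h import *
t='scene17';f=snap('scene',t);o=(200,140)
a=f['frame'][o[1]:o[1]+100,o[0]:o[0]+100,::-1]; cv2.imwrite(f'pics/{t}z.png',cv2.resize(a,(600,600),interpolation=cv2.INTER_CUBIC))
s=env.state();print(s['ee_pos'],s['force'])
```

```text
[512.14096557  63.78442184 144.55478345] [0.20231544 0.396259   0.93296016]
```

View pics/scene17z.png

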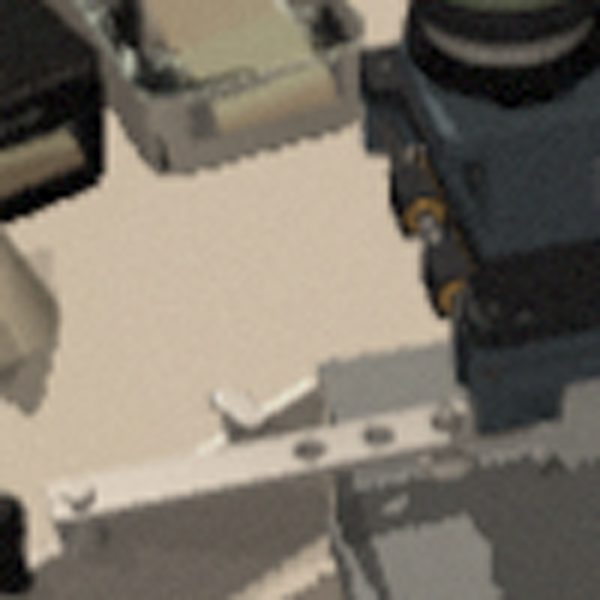

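Call:
{"fn": "arm_command", "kwargs": {
  "series": [0,0,0,0,0,0,0,0,0,0,0,0,0,0,0,0,0,0,0,0,0,0,0,0,0,0,0.01,0,0,0,0,0,0.03,0,0,0,0,0,0.05,0,0,0,0,0,0.06,0,0,0,0,0,0.06,0,0,0,-0.03,-0.09,0,0,0,0,-0.03,-0.09,0,0,0,0,-0.03,-0.09,0,0,0,0,-0.03,-0.09,0,0,0,0,-0.03,-0.09,0,0,0,0,-0.03,-0.09,0,0,0,0,0,0,0,0,0,0],
  "hand": 0.5
}}

```text
time_s: 20.53
ee_pos: [437.9, -157.7, 228.8]
ee_rot: [180.0, 0.2, 75.0]
force: [-0.0, 0.6, -0.3]
gripper_width: 45.9
```

Run:
```python
from h import *
L=[]
for n,o in(('scene',(200,150)),('top',(220,140))):
    f=snap(n,n+'18')
    a=f['frame'][o[1]:o[1]+110,o[0]:o[0]+110,::-1]; L.append(cv2.resize(a,(400,400),interpolation=cv2.INTER_CUBIC))
    b=f['frame'][o[1]+25:o[1]+95,o[0]:o[0]+100,::-1]
    cv2.imwrite(f'pics/{n}18z.png',cv2.resize(b,(800,560),interpolation=cv2.INTER_CUBIC))
```

```text
(no output)
```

View pics/scene18z.png

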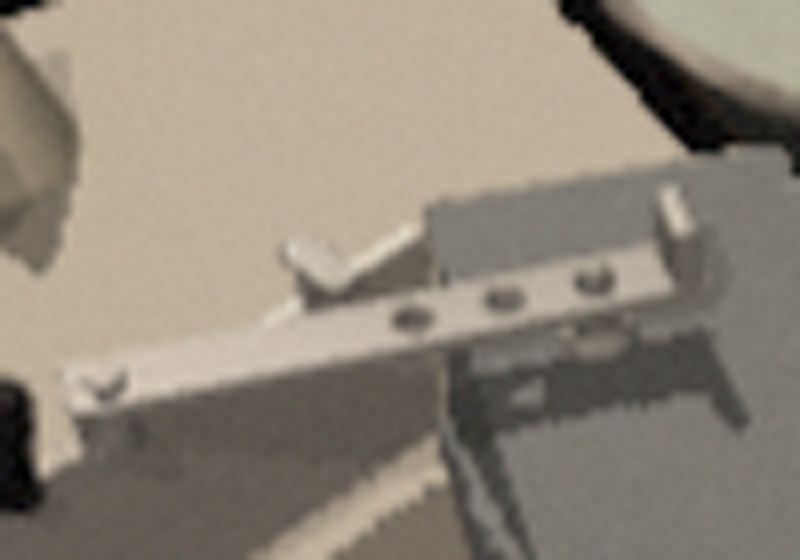

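View pics/top18z.png

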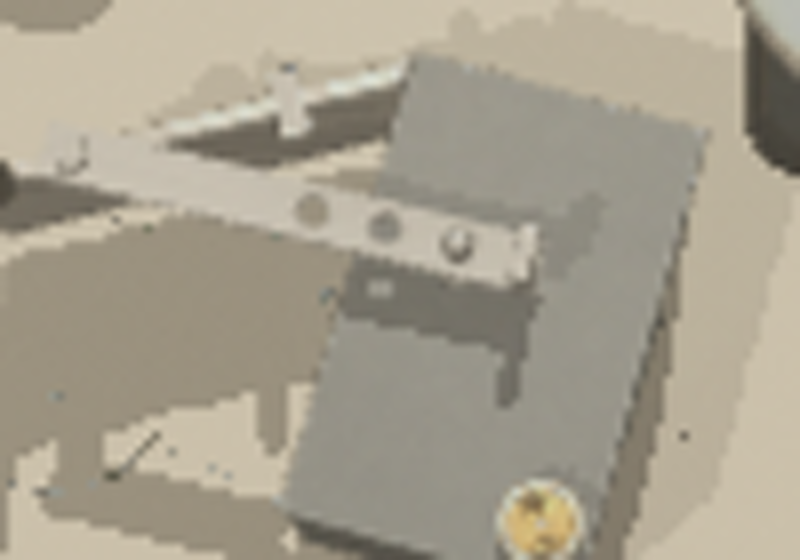

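Run:
```python
from geo import *
T,S=load('top18'),load('scene18')
zs={k:((u+.5)/8-.5+200,(v+.5)/8-.5+175) for k,(u,v) in dict(hi=(412,319),hm=(504,299),he=(595,281),piv=(108,382)).items()}
zt={k:((u+.5)/8-.5+220,(v+.5)/8-.5+165) for k,(u,v) in dict(hi=(313,210),hm=(386,227),he=(458,243),piv=(73,155)).items()}
from numpy.linalg import lstsq
for k in zs:  # two-view triangulation
    A=[];b=[]
    for f,(u,v) in((T,zt[k]),(S,zs[k])):
        K,R,t=f['intrinsics'],f['R'],f['t']; P=K@np.c_[R,t]
        for r in (u*P[2]-P[0],v*P[2]-P[1]): A.append(r[:3]);b.append(-r[3])
    print(k,lstsq(np.array(A),np.array(b),rcond=None)[0].round(1))
for a,b,z in(('scene0','scene18','s'),('top0','top18','t')):
    d=np.abs(load(a)['frame'].astype(int)-load(b)['frame']).max(2)
    reg={'t':{'cap':(278,222,298,240),'tin':(335,190,365,218),'mix':(155,222,185,248),'brush':(374,198,420,240)},'s':{'cap':(298,225,320,246),'tin':(336,184,368,225),'mix':(140,295,180,350),'brush':(396,180,418,228)}}[z]
    print(z,{k:(d[y0:y1,x0:x1]>60).sum() for k,(x0,y0,x1,y1) in reg.items()})
```

```text
hi [533.5 144.4 127.9]
hm [526.4 116.5 128.4]
he [519.6  88.7 128. ]
piv [555.4 235.7 129.1]
s {'cap': np.int64(0), 'tin': np.int64(0), 'mix': np.int64(0), 'brush': np.int64(826)}
t {'cap': np.int64(0), 'tin': np.int64(127), 'mix': np.int64(0), 'brush': np.int64(1299)}
```

```bash
python3 -c "
from h import *
print(env.job_done()); print(env.state()['time_s'])"
```

```text
the job is handed in; nothing more can be done
None
the job is handed in; nothing more can be done
```

View pics/scene18.png

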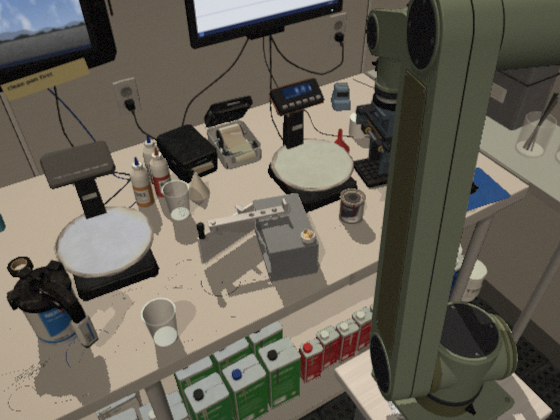

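I lifted the stay off the pin, laid it on its rest and let go. I then swung the shutter wide by its knob to about 1.03 rad, took the stay up again and dropped its end hole over the pin. The job was handed in at about 20.6 s, and it reported no verdict.

- **Fit:** the last pictures show the pin standing up through the end hole. The three holes measured at 127.9, 128.4 and 128.0 mm high, so the bar lies level. The expected height is 129 mm, and the cameras are good to about 2 mm.
- **Bystanders:** the air cap, tin and mixing cup are unchanged in the scene view. The brush was hidden behind the arm in both last pictures, so I could not check it, but I never worked near it. In the top view the tin's area did change, probably because the arm was over it.
- **Forces:** the readings I took stayed at about 6 N or less. While I held the stay, it was pulled or pushed along the bar with 3 to 4 N at times. That is about the force said to nudge the shutter, so it may have moved slightly. I saw no sign of it in the first lift, and did not measure it after the last one.
- **Knob grip:** the gripper read 16.7 mm on the 18 mm knob head, but the grip held through the whole swing.

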